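Tighten the shelf brackets and log the service

ROBOT

A 6-joint arm with a two-finger parallel gripper is mounted at the origin on the work surface. World frame = base frame: x ahead of the robot, y to its left, z up, the work surface at z = 0. Lengths are in m, angles in degrees, forces in N, time in s.
With the tool pointing down it reaches from about 0.4 to 0.825 m from the base axis. Payload 7 kg.
Tool frame: the origin (TCP) lies midway between the tips of the shut fingers; the grasp point (between the pads) lies 19 mm behind it; z points along the fingers, y is the line along which they close (so a half turn about z gives the same grasp; the last joint's range is limited). The gripper opens to 88 mm and grips with 3 to 60 N. Pads are 19 mm wide; open, the fingers measure 130 mm over their backs; the gripper's body (78 mm by 193 mm) begins 47 mm behind the grasp point.
Start: joints at [-53.68, 20.546, 0.682, 0, -70.136, -16.507], TCP at [0.229, -0.635, 0.227] pointing down, gripper open.
Joint ranges: [-176.03, 176.03], [-82.01, 121.73], [-58.28, 71.71], [-173.87, 95.51], [-174.79, -0.11], [-173.66, 173.66]. Speed limits (degrees/s): [136.94, 136.94, 172.46, 180, 180, 180].

INTERFACE

Orientations are given as a 3x3 rotation matrix whose columns are the frame's x, y, z axes.
In Python, from rig import robot gives the robot as it stands. Calls block until the motion is done:
- robot.goto(position, orientation): joint-space move of the TCP to a pose.
- robot.servo_line(position, ori=None, speed=0.15): straight line of the TCP; ori=None keeps the orientation; speed is the mean speed in m/s.
- robot.movej(angles): joint-space move.
- robot.move_gripper(opening): opening from 0.0 (shut) to 1.0 (fully open); the grip force is fixed at half the most; returns when the fingers have stopped.
- robot.dwell(seconds).
- robot.ik(position, orientation): joint angles nearest the present ones, or None.
- robot.grab_frame(name): name is "scene" or "top" or "wrist"; returns (picture, depth): 384x512x3 uint8, red, green, blue; 384x512 float32, m along the optical axis (not along the pixel's ray), 0 where there is no reading.
- robot.camera_info(name): a dict with "vfov" (degrees; the focal length in pixels is half the picture's height over the tangent of half this angle, whatever the lens; pixels are square), "cx", "cy" (the principal point, pixels), "k1" (the pictures are not rectified: a ray, as slopes to the right and down, at radius r is drawn at 1 + k1 r^2 times it, then the intrinsics apply), "view" (4x4, takes a point from world to camera coordinates); the wrist camera has in their place "T_tool_cam" (4x4, takes a point from camera to tool coordinates, whose origin is the TCP and whose axes are the flange's). Camera axes: x right, y down, z forward; pixel columns grow to the right and rows downward; lengths in m; the calibration is good to about 2 mm. A picture is of the moment at which its call begins: read the wrist's pose just before it. camera_info takes no time and is no camera call.
A pose or a line that the arm cannot do raises robot.Unreachable and nothing moves.
- robot.job_done(): hands the job in; it is judged then, once.
Readings, each from a call of its own:
- robot.read_t(): time.
- robot.read_qpos(): joint angles.
- robot.read_qvel(): joint speeds.
- robot.read_effort(): joint torques, N m.
- robot.read_position(): TCP position.
- robot.read_tcp_rot(): TCP orientation.
- robot.read_force(): force on the tool from outside, world axes, zero at the start.
- robot.read_ft_torque(): the same for the moment, N m.
- robot.read_grip_width(): opening from 0.0 (shut) to 1.0 (fully open).
- robot.read_finger_force(): force on a finger pad.
Only numpy, scipy, OpenCV 4.12 (cv2) and the standard library are available. Lean on these libraries where they do the work, as an engineer would, in place of code of your own. Each camera call takes 0.05 s, during which the arm holds its last target. There are 200 camera calls.

TASK

The brackets on the steel shelf have worked loose: with the hex key, turn every bracket's recessed screw clockwise to its stop, and hang the key upright in its stand again. When all screws are tight, log the job by holding the scanner steady and square to the middle of the upright service label, its window about 6 cm away, for two seconds, and lay it the right way up along the middle of its charging pad; leave the other things on the counter where they are.

Things in the scene. Friction and masses are not known exactly. Their poses are not given: they have to be found in the camera images.
- bracket0: One of up to three alike metal clamp brackets (some may be absent), 1.6 kg, 50 mm tall: foot 66 x 66 x 8 mm, block above it 52 mm (x) by 66 mm (y). The foot is caught in the shelf's slot: it can slide along but not turn or lift out. Origin at the centre of its underside, z up. A round well 40 mm wide in its top holds the hex screw, whose face lies 8 mm below the block's top.
- socket0 (a point): Mouth of the hex socket of bracket0: centre point on the screw's face, 42 mm above the bracket's underside; axes as the bracket's. The hex hole is 22 mm across flats and 22 mm deep, with sharp edges.
- screw0 (a joint): Turn of the hex screw in bracket0, rad: 0 at its loosest, grows clockwise seen from above, hard stop (fully tight) at 3.14. It stays where it is left (about 0.12 N m of friction). At value q two of the socket's flats face along the bracket's x axis turned clockwise by q (the hexagon repeats every 60 degrees).
- bracket1: One of up to three alike metal clamp brackets (some may be absent), 1.6 kg, 50 mm tall: foot 66 x 66 x 8 mm, block above it 52 mm (x) by 66 mm (y). The foot is caught in the shelf's slot: it can slide along but not turn or lift out. Origin at the centre of its underside, z up. A round well 40 mm wide in its top holds the hex screw, whose face lies 8 mm below the block's top.
- socket1 (a point): Mouth of the hex socket of bracket1: centre point on the screw's face, 42 mm above the bracket's underside; axes as the bracket's. The hex hole is 22 mm across flats and 22 mm deep, with sharp edges.
- screw1 (a joint): Turn of the hex screw in bracket1, rad: 0 at its loosest, grows clockwise seen from above, hard stop (fully tight) at 3.14. It stays where it is left (about 0.12 N m of friction). At value q two of the socket's flats face along the bracket's x axis turned clockwise by q (the hexagon repeats every 60 degrees).
- bracket2: One of up to three alike metal clamp brackets (some may be absent), 1.6 kg, 50 mm tall: foot 66 x 66 x 8 mm, block above it 52 mm (x) by 66 mm (y). The foot is caught in the shelf's slot: it can slide along but not turn or lift out. Origin at the centre of its underside, z up. A round well 40 mm wide in its top holds the hex screw, whose face lies 8 mm below the block's top.
- socket2 (a point): Mouth of the hex socket of bracket2: centre point on the screw's face, 42 mm above the bracket's underside; axes as the bracket's. The hex hole is 22 mm across flats and 22 mm deep, with sharp edges.
- screw2 (a joint): Turn of the hex screw in bracket2, rad: 0 at its loosest, grows clockwise seen from above, hard stop (fully tight) at 3.14. It stays where it is left (about 0.12 N m of friction). At value q two of the socket's flats face along the bracket's x axis turned clockwise by q (the hexagon repeats every 60 degrees).
- hexkey: Hex key, 112 mm tall, 220 g, upright (z up), origin at its tip: steel hexagon 20.5 mm across flats, lowest 6 mm a cone (13 to 20 mm wide); round collar 50 mm wide 60 to 66 mm up; black square grip 34 x 34 mm 66 to 112 mm up. Two hexagon flats and two grip faces look along its x. It goes 22 mm deep into a socket with 1.5 mm play and stands there released; it is greased.
- stand: Fixed grey key stand on the counter: base 90 x 90 x 8 mm, square tube 64 x 64 mm outside, 36 x 36 mm inside, its rim 80 mm above the origin (underside centre). The key hangs upright in it, its collar on the rim, so its tip is 20 mm above the counter.
- scanner: Loose hand scanner, 150 mm long along its x, lying on the counter, 160 g; origin under its centre. Grey handle 32 mm wide (y) and 30 mm high from x = -75 to +30 mm; wider black head 50 mm wide, 34 mm high from x = 30 to 75 mm with the reading window on its +x end.
- scanner_nose (a point): Centre of the scanner's window: 75 mm along x from the scanner's origin and 17 mm above its underside; axes as the scanner's; it looks along +x.
- pad: Fixed flat black charging pad, 190 mm (its x) x 85 mm x 6 mm thick; origin at the centre of its underside on the counter.
- tag: Fixed upright steel plate 80 mm wide, 130 mm tall with the service label (72 x 52 mm bars on paper) on the side that faces its -x, towards the robot; origin at the foot of that face; a 60 mm foot extends behind it.
- tag_face (a point): Centre of the service label, 98 mm above the counter; axes as the tag's: x points into the label, away from the reader, z up.
- cup: Empty white ceramic cup, 76 mm wide, 85 mm tall; loose bystander, leave it alone. Origin under its centre.
- pump_bottle: Pump-top bottle, 64 mm wide, 172 mm tall; loose bystander, leave it alone. Origin under its centre.
- lens_case: Pink twist-cap lens case, 77 x 37 x 20 mm; loose bystander, leave it alone. Origin under its centre.
- mirror: White folding travel mirror standing half open, 85 mm wide, about 85 mm tall; loose bystander, leave it alone. Origin under its centre.
- hair_clip: Steel hair clip, 75 x 12 x 10 mm; loose bystander, leave it alone. Origin under its centre.
- shelf: Fixed slim steel shelf 110 x 500 mm (long along its y), floor 20 mm above the counter, with a slot between two lipped rails along it (69 mm wide, 56 mm between the lips, lips' top 33 mm above the counter) that holds the brackets; origin at the counter under its centre.
Things that resemble listed ones, but are neither listed nor needed, are in the scene too. There is more than one size of the pad; the one meant has the size given above.

How it is judged (in metres and radians):
On the way, in this order (a step that is already met when the one before it is completed fails the run):
1. every bracket's screw is turned to its stop (value of joint each of screw0, screw1, screw2 above 2.98 rad), for 0.2 s.
2. the scanner is held still, square to the service label, its window 3 to 10 cm away, for 1 s (x of tag_face in the frame of scanner_nose between 0.03 and 0.1 m and y of tag_face in the frame of scanner_nose between -0.018 and 0.018 m and z of tag_face in the frame of scanner_nose between -0.018 and 0.018 m and angle between the x axis of scanner and the x axis of tag, either way round below 0.21 rad and linear speed of scanner below 0.03 m/s and angular speed of scanner below 0.2 rad/s), for 1 s.
At the end, for the whole second after the job is handed in: All screws present are tight (joint above 2.98 of 3.14 rad), the hex key hangs upright in its stand (within 16 mm of the centre, collar on the rim), and the scanner lies at rest upright on the pad, within 30 mm along and 20 mm across of its centre and 0.2 rad of its long axis (either end forward) (all of step 1 and horizontal distance between hexkey and stand below 0.016 m and height (world z) of hexkey between 0.012 and 0.026 m and angle between hexkey's own z axis and vertical below 0.12 rad and x of scanner in the frame of pad between -0.03 and 0.03 m and y of scanner in the frame of pad between -0.02 and 0.02 m and z of scanner in the frame of pad below 0.01 m and angle between scanner's own z axis and vertical below 0.1 rad and angle between the x axis of scanner and the x axis of pad, either way round below 0.2 rad and linear speed of each of scanner, hexkey below 0.02 m/s); the robot touches nothing.
It fails at once if the cup is moved more than 25 mm or knocked over (distance of cup from where it was at the start of the episode above 0.025 m or angle between cup's own z axis and vertical above 0.5 rad).
It fails at once if the pump bottle is moved more than 25 mm or knocked over (distance of pump_bottle from where it was at the start of the episode above 0.025 m or angle between pump_bottle's own z axis and vertical above 0.5 rad).
It fails at once if the lens case is moved more than 25 mm or knocked over (distance of lens_case from where it was at the start of the episode above 0.025 m or angle between lens_case's own z axis and vertical above 0.5 rad).
It fails at once if the mirror is moved more than 25 mm or knocked over (distance of mirror from where it was at the start of the episode above 0.025 m or angle between mirror's own z axis and vertical above 0.5 rad).
It fails at once if the hair clip is moved more than 25 mm or knocked over (distance of hair_clip from where it was at the start of the episode above 0.025 m or angle between hair_clip's own z axis and vertical above 0.5 rad).
Of bracket0, bracket1, bracket2 only 2 to 3 are there at a start; the rules pass over those that are not, and their reading is None.
At some moment in a run one of scanner may be knocked a few centimetres aside while the robot is not near it.
It also fails if it takes over 210 s, if anything falls off the work surface, if the arm or the gripper's body presses on something with over 40 N, if the wrist force passes 120 N, or if a joint passes its speed limit or range.

## Working session

There is one attempt and no reset: what is moved stays moved. The work goes in short steps, each a Python script; the robot and the scene stay as the last script left them, time stands still between calls to the robot, and variables do not carry over. Pictures are saved under pics/ and viewed, at most 14 in all, crops included, and the job is handed in when it is done.

```bash
ls; mkdir -p pics; cat > h.py <<'E'
import numpy as np, cv2
from rig import robot
def ray(info,uv):
    f=192/np.tan(np.radians(info['vfov'])/2)
    K=np.array([[f,0,info['cx']],[0,f,info['cy']],[0,0,1]])
    uv=np.atleast_2d(np.float64(uv))
    d=(uv-[info['cx'],info['cy']])/f
    s=d.copy()
    for _ in range(30): s=d/(1+info['k1']*(s**2).sum(1,keepdims=True))
    return np.c_[s,np.ones(len(s))]
def campose(name,pose=None):
    i=robot.camera_info(name)
    if name!='wrist': return i,np.linalg.inv(np.array(i['view']))
    T=np.eye(4); T[:3,:3],T[:3,3]=pose
    return i,T@np.array(i['T_tool_cam'])
def grab(name):
    pose=(np.array(robot.read_tcp_rot()),np.array(robot.read_position()))
    im,d=robot.grab_frame(name); i,T=campose(name,pose)
    return im,d,i,T
def onplane(i,T,uv,z):
    r=ray(i,uv)@T[:3,:3].T; o=T[:3,3]
    return o+r*((z-o[2])/r[:,2])[:,None]
def cloud(d,i,T):
    v,u=np.mgrid[:384,:512]
    r=ray(i,np.c_[u.ravel(),v.ravel()])
    P=(r*d.reshape(-1,1))@T[:3,:3].T+T[:3,3]
    return P.reshape(384,512,3)
def down(a):  # tool pointing down, tool y axis (closing) at angle a deg in world
    a=np.radians(a); y=np.array([np.cos(a),np.sin(a),0]); z=np.array([0,0,-1.])
    return np.c_[np.cross(y,z),y,z]
def save(n,im,s=1): cv2.imwrite(f'pics/{n}.png',cv2.resize(im[:,:,::-1],None,fx=s,fy=s,interpolation=cv2.INTER_CUBIC))
E
python3 - <<'E'
from h import *
for n in ('scene','top'):
    im,d,i,T=grab(n); np.savez(f'{n}.npz',im=im,d=d,T=T); save(n,im,1.5); print(n,{k:i[k] for k in('vfov','cx','cy','k1')},T.round(2).tolist())
print(robot.read_t(),robot.camera_info('wrist'),down(0),np.array(robot.read_tcp_rot()).round(3))
E
```

```text
pics
scene {'vfov': 46.75285381360819, 'cx': 247.43591820339537, 'cy': 191.56530786474153, 'k1': -0.019964597843313076} [[0.66, 0.63, -0.41, 1.03], [0.75, -0.54, 0.38, -0.45], [0.02, -0.56, -0.83, 1.14], [0.0, 0.0, 0.0, 1.0]]
top {'vfov': 42.32967342785507, 'cx': 250.31158926721199, 'cy': 196.08207766196367, 'k1': 0.04970953154062515} [[0.02, -0.99, 0.15, 0.28], [-1.0, -0.02, 0.01, 0.03], [-0.0, -0.15, -0.99, 1.46], [0.0, 0.0, 0.0, 1.0]]
0.1 {'vfov': 66.97852361236643, 'cx': 256.65391095311503, 'cy': 193.2213380385052, 'k1': -0.07500413503052125, 'T_tool_cam': array([[-2.10168988e-04, -9.55316437e-01, -2.95584947e-01,
         8.15315501e-02],
       [ 9.99999104e-01, -5.91604231e-04,  1.20100990e-03,
         7.71331542e-05],
       [-1.32221380e-03, -2.95584430e-01,  9.55315705e-01,
        -1.58962248e-01],
       [ 0.00000000e+00,  0.00000000e+00,  0.00000000e+00,
         1.00000000e+00]])} [[-0.  1.  0.]
 [ 1.  0.  0.]
 [ 0.  0. -1.]] [[-0.941 -0.339 -0.001]
 [-0.339  0.941  0.001]
 [ 0.     0.001 -1.   ]]
```

View pics/top.png

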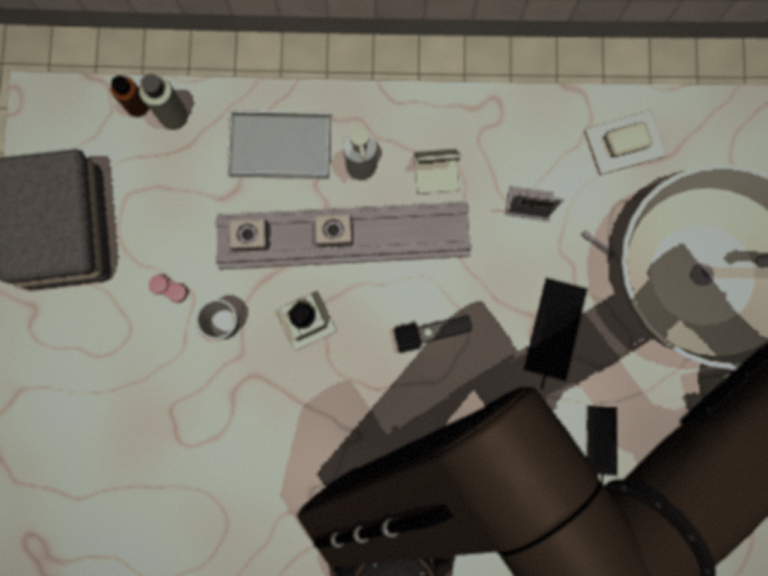

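View pics/scene.png

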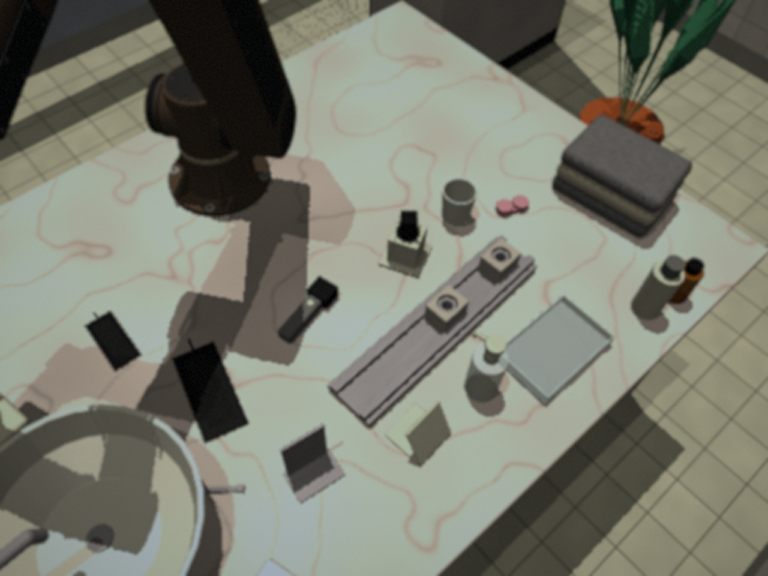

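Top view (1.5x pixels): brackets are at (248,233) and (333,229). The key in its stand is at (303,316) and the scanner at (435,332), with its head on the left. The black slabs at (556,330) and (601,440) are the pad candidates. The upright plate at (533,203) may be the tag and the white folding thing at (437,172) the mirror. Next I'll measure sizes and heights.

```bash
python3 - <<'E'
from h import *
Z=np.load('top.npz'); im,d,T=Z['im'],Z['d'],Z['T']; i=robot.camera_info('top')
P=cloud(d,i,T)
hsv=cv2.cvtColor(im,cv2.COLOR_RGB2HSV)
def comps(m,x0,y0,x1,y1,zt,name):
    w=np.zeros_like(m,np.uint8); w[y0:y1,x0:x1]=m[y0:y1,x0:x1]
    n,l,s,c=cv2.connectedComponentsWithStats(w)
    if n<2: print(name,'none');return
    k=1+s[1:,4].argmax(); pts=np.argwhere(l==k)[:,::-1]
    W=onplane(i,T,pts,zt)[:,:2]
    r=cv2.minAreaRect((W*1000).astype(np.float32)); z=P[...,2][l==k]
    print(name,'n',len(pts),'c',np.round(r[0],1),'size',np.round(r[1],1),'ang',round(r[2],1),'z',np.percentile(z,[5,50,95]).round(3))
V=hsv[...,2]
for a in ((345,180,395,260,.006,'padbig'),(385,265,416,322,.006,'padsmall'),(185,190,225,220,.112,'grip'),(258,210,320,240,.03,'scanner')):
    comps(V<60 if a[5]!='scanner' else V<75,*a)
z=P[...,2]
for a in ((330,118,378,150,.13,'tag?'),(270,90,310,132,.085,'mirror?')):
    comps(z>.03,*a)
comps(z>.06,145,130,185,170,.07,'br A');comps(z>.06,205,130,240,170,.07,'br B')
comps(z>.065,180,190,228,235,.08,'stand')
comps(z>.015,140,130,320,185,.02,'shelf')
for a in ((145,70,225,120,'tray'),):
    print(a,P[95,185])
print('max z tag/mirror',z[118:150,330:378].max(),z[90:132,270:310].max())
S=np.load('scene.npz'); i2=robot.camera_info('scene'); P2=cloud(S['d'],i2,S['T'])
m=(P2[...,2]>.03)&(P2[...,2]<.16)
for n,(x0,y0,x1,y1) in dict(tag=(180,275,232,340),mir=(255,262,305,312)).items():
    q=P2[y0:y1,x0:x1][m[y0:y1,x0:x1]]; print(n,q.min(0).round(3),q.max(0).round(3))
big=np.hstack([cv2.resize(im[a:a+64,b:b+64],(400,400),interpolation=cv2.INTER_CUBIC) for a,b in((105,325),(185,172))])
save('crop1',big)
E
```

```text
padbig n 2647 c [ 426.8 -311.5] size [142.2 218.1] ang 88.7 z [-0.003  0.005  0.011]
padsmall n 1029 c [ 217.8 -387.3] size [ 70.8 143. ] ang 88.2 z [-0.     0.005  0.805]
grip n 223 c [442.3 173.7] size [43.2 44.5] ang 46.9 z [0.083 0.131 0.137]
scanner n 306 c [ 432.7 -100.8] size [37.9 93.7] ang 14.0 z [0.001 0.029 0.035]
tag? n 336 c [ 656.  -252.4] size [88.9 34.3] ang 82.5 z [0.04  0.096 0.132]
mirror? n 150 c [761.8 -74.5] size [15.6 86.3] ang 5.3 z [0.035 0.078 0.087]
br A n 380 c [601.1 290.7] size [59.1 69. ] ang 2.4 z [0.061 0.07  0.076]
br B n 347 c [611.7 124.1] size [55.7 63.5] ang 1.8 z [0.062 0.07  0.076]
stand n 527 c [442.4 175.4] size [66.  63.8] ang 28.2 z [0.076 0.084 0.135]
shelf n 6027 c [613.6 108. ] size [115.4 503.3] ang 4.2 z [0.017 0.026 0.071]
(145, 70, 225, 120, 'tray') [0.80608616 0.24642887 0.00914433]
max z tag/mirror 1.4641588608038942 1.4641588608038942
tag [ 0.66  -0.303  0.03 ] [ 0.676 -0.223  0.132]
mir [ 0.666 -0.12   0.03 ] [ 0.79  -0.034  0.088]
```

View pics/crop1.png

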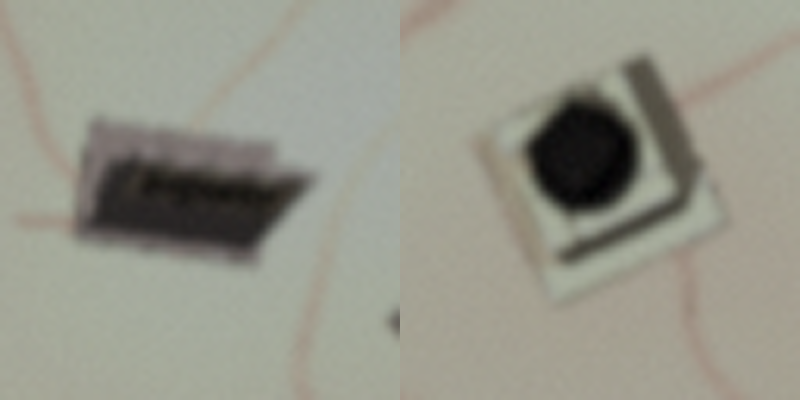

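The tag is the plate at (0.66, -0.25), 130 mm tall, and the white mirror is 85 mm tall. The key's collar and black grip stand in the stand at (0.442, 0.174). Next are wrist views of the key and both brackets.

```bash
python3 - <<'E'
from h import *
p=robot.read_position(); robot.servo_line([p[0],p[1],.32],speed=.2)
for n,xy,z in (('key',(.44,.172),.27),('A',(.605,.291),.22),('B',(.613,.124),.22)):
    robot.goto([*xy,z],down(100)); robot.dwell(.3)
    im,d,i,T=grab('wrist'); np.savez(f'w{n}.npz',im=im,d=d,T=T); save('w'+n,im)
ims=[cv2.imread(f'pics/w{n}.png')for n in('key','A','B')]
cv2.imwrite('pics/m1.png',np.vstack([np.hstack([cv2.resize(ims[0],(400,300)),cv2.resize(ims[1],(400,300))]),np.hstack([cv2.resize(ims[2],(400,300)),np.zeros((300,400,3),np.uint8)])]))
print(robot.read_t())
E
```

```text
6.2583
```

View pics/m1.png

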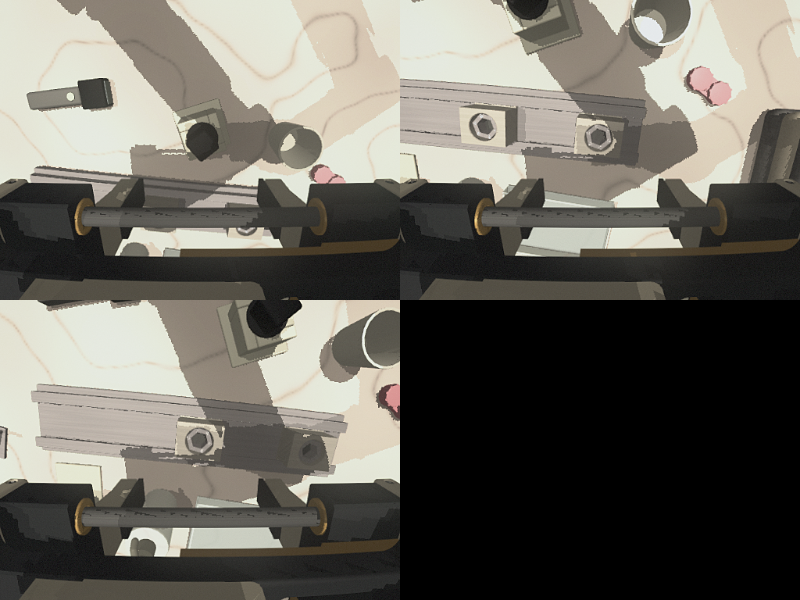

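The wrist views show the key at about (203,138) and screw A at (598,135). In the lower panel screw B is at (200,438), and its hexagon is clear. I'll get positions and angles by depth and contour.

```bash
python3 - <<'E'
from h import *
i=robot.camera_info('wrist')
L=lambda n:(lambda Z:(Z['im'],Z['d'],Z['T'],cloud(Z['d'],i,Z['T'])))(np.load(f'w{n}.npz'))
im,d,T,P=L('key'); z=P[...,2]
def rect(P,m,zt,T,name):
    n,l,s,c=cv2.connectedComponentsWithStats(m.astype(np.uint8)); k=1+s[1:,4].argmax()
    pts=np.argwhere(l==k)[:,::-1]; W=onplane(i,T,pts,zt)[:,:2]*1000
    r=cv2.minAreaRect(W.astype(np.float32)); print(name,len(pts),np.round(r[0],1),np.round(r[1],1),round(r[2],1),'zmed',np.median(z[l==k]).round(4),'med',np.median(P[l==k][:,:2],0).round(4),c[k].round(1))
near=lambda c,R:np.hypot(P[...,0]-c[0],P[...,1]-c[1])<R
rect(P,(z>.122)&(z<.145)&near((.442,.173),.05),.132,T,'grip top')
rect(P,(z>.075)&(z<.095)&near((.442,.173),.06),.084,T,'collar+rim')
rect(P,(z>.003)&(z<.016)&near((.442,.173),.075),.008,T,'base')
save('ck',cv2.resize(im[120:240,200:320],(480,480),interpolation=cv2.INTER_CUBIC))
out=[cv2.resize(im[140:240,200:310],(396,360),interpolation=cv2.INTER_CUBIC)]
for n,c in (('A',(.605,.291)),('B',(.613,.124))):
    im,d,T,P=L(n); z=P[...,2]
    m=(z>.064)&(z<.078)&near(c,.06); rect(P,m,.07,T,n+' top')
    mm=(z<.066)&(z>.055)&near(c,.028); rect(P,mm,.062,T,n+' screw')
    u=np.argwhere(m).mean(0).astype(int); out.append(cv2.resize(im[u[0]-40:u[0]+40,u[1]-44:u[1]+44],(396,360),interpolation=cv2.INTER_CUBIC))
    hole=(z<.054)&near(c,.02); 
    if hole.sum()>20: rect(P,hole,.062,T,n+' hole')
cv2.imwrite('pics/m2.png',np.vstack([np.hstack(out[:2]),np.hstack([out[2],out[2]*0])])[:600,:,::-1])
E
```

```text
grip top 1012 [442.  174.6] [35.  34.6] 49.4 zmed 0.1327 med [0.4415 0.1745] [258.7 185.8]
collar+rim 1462 [441.9 174.6] [63.6 63.1] 27.0 zmed 0.0811 med [0.4297 0.1704] [258.3 168.1]
base 1101 [442.7 174.8] [90.2 90. ] 26.7 zmed 0.0088 med [0.4166 0.1773] [261.1 148.6]
A top 1887 [600.6 287.3] [53.6 66.2] 3.8 zmed 0.0709 med [0.5997 0.2868] [253.6 175.8]
A screw 620 [603.  287.1] [39.9 38.1] 30.2 zmed 0.0627 med [0.605  0.2875] [253.5 176.9]
A hole 273 [600.  287.1] [20.  22.1] 44.6 zmed 0.0412 med [0.6048 0.2879] [253.8 174.2]
B top 1906 [613.  122.8] [53.6 66.3] 3.9 zmed 0.0708 med [0.6121 0.1229] [254.6 180.3]
B screw 614 [615.2 123.3] [38.1 39. ] 55.2 zmed 0.0627 med [0.6174 0.1233] [254.5 181.4]
B hole 272 [612.1 122.8] [19.4 21.8] 55.5 zmed 0.0411 med [0.6172 0.1235] [254.6 178.4]
```

View pics/m2.png

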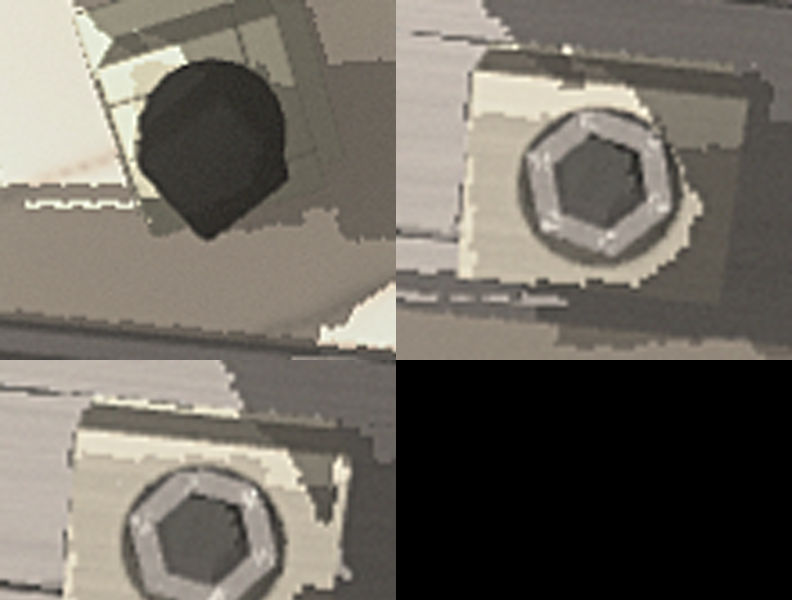

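```bash
python3 - <<'E'
from h import *
i=robot.camera_info('wrist')
for n,c in (('A',(.6006,.2873)),('B',(.613,.1228))):
    Z=np.load(f'w{n}.npz'); P=cloud(Z['d'],i,Z['T'])
    W=onplane(i,Z['T'],[[u,v] for v in range(384) for u in range(512)],.062).reshape(384,512,3)
    m=(P[...,2]<.058)&(np.hypot(W[...,0]-c[0],W[...,1]-c[1])<.0155)
    pts=(W[m][:,:2]-c)*1000
    th=np.radians(np.arange(0,60,.5))
    w=[max(np.ptp(pts@[np.cos(t+k*np.pi/3),np.sin(t+k*np.pi/3)]) for k in range(3)) for t in th]
    t=np.arctan2(pts[:,1]-pts[:,1].mean(),pts[:,0]-pts[:,0].mean()); r=np.hypot(*(pts-pts.mean(0)).T)
    ph=np.angle((r**6*np.exp(6j*t)).sum())/6  # vertices direction
    print(n,m.sum(),'minwidth normal',np.degrees(th[np.argmin(w)]),min(w).round(1),'harm normal',(np.degrees(ph)+30)%60,'mean',pts.mean(0).round(1),'bbox mid',((pts.max(0)+pts.min(0))/2).round(1))
Z=np.load('top.npz'); P=cloud(Z['d'],robot.camera_info('top'),Z['T']); q=P[80:125,222:262].reshape(-1,3); q=q[(q[:,2]>.04)&(q[:,2]<.2)]
print('bottle',q.min(0).round(3),q.max(0).round(3),np.median(q[q[:,2]>.13],0).round(3))
q=P[190:230,125:165].reshape(-1,3); q=q[(q[:,2]>.04)&(q[:,2]<.2)]; print('cup',q.min(0).round(3),q.max(0).round(3))
for p in ((.442,.1746,.14),(.6006,.2873,.2),(.613,.1228,.2)):
    print(p,[(a,None if (x:=robot.ik(p,down(a))) is None else round(float(x[5]))) for a in range(-170,190,20)])
E
```

```text
A 292 minwidth normal 50.0 21.4 harm normal 49.413076305646314 mean [-0.1 -0. ] bbox mid [0.  0.2]
B 291 minwidth normal 45.0 21.6 harm normal 53.26878911184565 mean [-0.2 -0.1] bbox mid [-0.3 -0.1]
bottle [0.722 0.046 0.04 ] [0.788 0.107 0.18 ] [0.759 0.073 0.172]
cup [0.396 0.299 0.041] [0.471 0.377 0.092]
(0.442, 0.1746, 0.14) [(-170, -35), (-150, -15), (-130, 5), (-110, 25), (-90, 45), (-70, 65), (-50, 85), (-30, 105), (-10, 125), (10, 145), (30, 165), (50, None), (70, -155), (90, -135), (110, -115), (130, -95), (150, -75), (170, -55)]
(0.6006, 0.2873, 0.2) [(-170, -32), (-150, -12), (-130, 8), (-110, 28), (-90, 48), (-70, 68), (-50, 88), (-30, 108), (-10, 128), (10, 148), (30, 168), (50, -172), (70, -152), (90, -132), (110, -112), (130, -92), (150, -72), (170, -52)]
(0.613, 0.1228, 0.2) [(-170, -19), (-150, 1), (-130, 21), (-110, 41), (-90, 61), (-70, 81), (-50, 101), (-30, 121), (-10, 141), (10, 161), (30, None), (50, -159), (70, -139), (90, -119), (110, -99), (130, -79), (150, -59), (170, -39)]
```

```bash
cat >> h.py <<'E'
def F(): return np.array(robot.read_force())
def wrap(a): return (a+180)%360-180
KEY=np.array([.4420,.1746]); G=.093  # TCP height when key stands in the stand (tip .02)
def lower(xy,a,z0,z1,f0,step=.0015,fmax=6):
    z=z0
    while z>z1+1e-6:
        z=max(z-step,z1); robot.servo_line([*xy,z],down(a),speed=.03); f=F()-f0
        if abs(f[2])>fmax or np.hypot(f[0],f[1])>12: break
    return z,(F()-f0).round(1)
E
python3 - <<'E'
from h import *
a=-40.6
robot.goto([*KEY,.22],down(a)); robot.servo_line([*KEY,G],speed=.1)
robot.move_gripper(0); print('grip',robot.read_grip_width()*88,robot.read_finger_force())
robot.servo_line([*KEY,.215],speed=.12); robot.dwell(.2)
im,d,i,T=grab('scene'); save('lift',cv2.resize(im[110:210,210:330],(600,500),interpolation=cv2.INTER_CUBIC))
A=np.array([.6006,.2873])
robot.goto([*A,.215],down(a)); robot.servo_line([*A,.14],speed=.1); robot.dwell(.2); f0=F()
print('f0',f0); z,f=lower(A,a,.14,.116,f0); print(z,f,robot.read_t())
E
```

```text
grip 33.98467266756681 30.00003218650818
f0 [ 0.21136484  0.41415913 -2.39424998]
0.116 [ 1.5 -5.4 -0.6] 18.8583
```

View pics/lift.png

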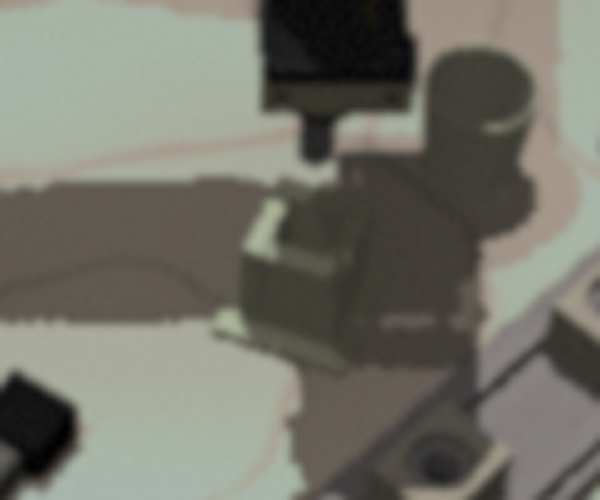

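The crop shows the key held above the empty stand. It went 19 mm into socket A at the first angle with almost no force, so I'll turn it now.

```bash
cat >> h.py <<'E'
def turn(xy,z,a,f0,amax=185,lim=.45):
    t0=np.array(robot.read_ft_torque()); log=[]; tot=0
    while tot<amax:
        tot+=6; robot.servo_line([*xy,z],down(a-tot),speed=.05)
        t=np.array(robot.read_ft_torque())-t0; f=F()-f0
        log.append((tot,round(t[2],2),*f.round(0)))
        if abs(t[2])>lim or np.linalg.norm(f)>25: break
    return a-tot,log
E
python3 - <<'E'
from h import *
A=np.array([.6006,.2873]); a=-40.6; f0=np.array([.2,.4,-2.4])
print(lower(A,a,.116,.1135,f0))
t=robot.read_t(); a,log=turn(A,.1135,a,f0); print(a,log,robot.read_t()-t)
E
```

```text
(0.1135, array([ 2.4, -5.1, -0.1]))
-226.6 [(6, np.float64(0.04), np.float64(2.0), np.float64(-5.0), np.float64(0.0)), (12, np.float64(-0.01), np.float64(1.0), np.float64(-7.0), np.float64(0.0)), (18, np.float64(0.04), np.float64(1.0), np.float64(-6.0), np.float64(1.0)), (24, np.float64(0.04), np.float64(1.0), np.float64(-6.0), np.float64(-0.0)), (30, np.float64(0.05), np.float64(1.0), np.float64(-5.0), np.float64(-0.0)), (36, np.float64(0.04), np.float64(-1.0), np.float64(-4.0), np.float64(1.0)), (42, np.float64(0.12), np.float64(-0.0), np.float64(-4.0), np.float64(0.0)), (48, np.float64(0.03), np.float64(-1.0), np.float64(-4.0), np.float64(-0.0)), (54, np.float64(0.08), np.float64(-1.0), np.float64(-2.0), np.float64(-1.0)), (60, np.float64(0.06), np.float64(-2.0), np.float64(-0.0), np.float64(-1.0)), (66, np.float64(0.11), np.float64(-3.0), np.float64(0.0), np.float64(-1.0)), (72, np.float64(0.06), np.float64(-4.0), np.float64(3.0), np.float64(-1.0)), (78, np.float64(0.1), np.float64(-3.0), np.float64(3.0), np.float64(-0.0)), (84, np.float64(0.04), np.float64(-4.0), np.float64(4.0)
[... 649 characters left out ...]
float64(0.03), np.float64(1.0), np.float64(5.0), np.float64(-1.0)), (144, np.float64(0.12), np.float64(1.0), np.float64(5.0), np.float64(-1.0)), (150, np.float64(0.05), np.float64(0.0), np.float64(4.0), np.float64(-2.0)), (156, np.float64(0.09), np.float64(1.0), np.float64(5.0), np.float64(-1.0)), (162, np.float64(0.08), np.float64(3.0), np.float64(4.0), np.float64(-2.0)), (168, np.float64(0.06), np.float64(3.0), np.float64(3.0), np.float64(-1.0)), (174, np.float64(0.06), np.float64(3.0), np.float64(3.0), np.float64(-1.0)), (180, np.float64(0.09), np.float64(6.0), np.float64(3.0), np.float64(-0.0)), (186, np.float64(0.13), np.float64(5.0), np.float64(3.0), np.float64(1.0))] 8.008400000000002
```

```bash
python3 - <<'E'
from h import *
A=np.array([.6006,.2873]); a=-226.6; f0=np.array([.2,.4,-2.4])
a,log=turn(A,.1135,a,f0,amax=24,lim=.25); print(a,[[float(x) for x in l] for l in log],robot.read_t(),robot.read_ft_torque(),robot.read_grip_width()*88,robot.read_qpos()[5])
E
```

```text
-250.6 [[6.0, -0.14, 5.0, 2.0, 0.0], [12.0, -0.22, 6.0, 1.0, 0.0], [18.0, -0.22, 5.0, 1.0, 1.0], [24.0, -0.21, 6.0, 0.0, 0.0]] 28.4 [ 0.41673202 -2.70250161 -0.10838075] 33.91652339637788 -112.38288608712739
```

```bash
python3 - <<'E'
from h import *
A=np.array([.6006,.2873]); a=-250.6
robot.move_gripper(.75); robot.servo_line([*A,.27],down(a),speed=.15); robot.goto([*A,.27],down(100)); robot.dwell(.3)
im,d,i,T=grab('wrist'); P=cloud(d,i,T); z=P[...,2]
m=(z>.138)&(z<.165)&(np.hypot(P[...,0]-A[0],P[...,1]-A[1])<.04)
n,l,s,c=cv2.connectedComponentsWithStats(m.astype(np.uint8)); k=1+s[1:,4].argmax()
zt=np.median(z[l==k]); r=cv2.minAreaRect((onplane(i,T,np.argwhere(l==k)[:,::-1],zt)[:,:2]*1000).astype(np.float32)); print('grip',r,zt)
m=(z>.064)&(z<.078)&(np.hypot(P[...,0]-A[0],P[...,1]-A[1])<.06)
r=cv2.minAreaRect((onplane(i,T,np.argwhere(m)[:,::-1],.07)[:,:2]*1000).astype(np.float32)); print('block',r)
save('wA2',cv2.resize(im[90:270,130:380],None,fx=3,fy=3))
E
```

```text
grip ((598.5036010742188, 286.1950378417969), (36.21411895751953, 33.569862365722656), 12.58847713470459) 0.15262828213323304
block ((600.1337890625, 286.79010009765625), (53.12361145019531, 66.17371368408203), 1.387860894203186)
```

View pics/wA2.png

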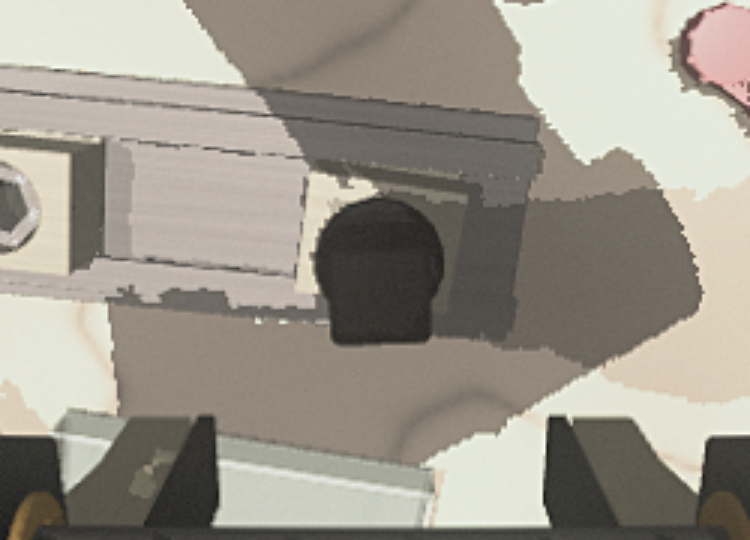

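The grip now sits at about 11-12° while the tool released it at 19°, so I can't tell how far screw A turned. I'll lift the key out and look at the screw directly.

```bash
cat >> h.py <<'E'
def hexang(im,d,i,T,c):
    P=cloud(d,i,T); z=P[...,2]; m=(z>.064)&(z<.078)&(np.hypot(P[...,0]-c[0],P[...,1]-c[1])<.06)
    r=cv2.minAreaRect((onplane(i,T,np.argwhere(m)[:,::-1],.07)[:,:2]*1000).astype(np.float32)); c=np.array(r[0])/1000
    v,u=np.mgrid[:384,:512]; W=onplane(i,T,np.c_[u.ravel(),v.ravel()],.062).reshape(384,512,3)
    m=(z<.058)&(np.hypot(W[...,0]-c[0],W[...,1]-c[1])<.0155); p=(W[m][:,:2]-c)*1000
    t=np.arctan2(*(p-p.mean(0)).T[::-1]); R=np.hypot(*(p-p.mean(0)).T)
    n=(np.degrees(np.angle((R**6*np.exp(6j*t)).sum())/6)+30)%60
    return r,c,n,np.argwhere(m).mean(0)
E
python3 - <<'E'
from h import *
A=np.array([.5995,.2865]); a=101.5
robot.goto([*A,.2],down(a)); robot.servo_line([*A,.1135],speed=.12)
robot.move_gripper(0); print('grip',robot.read_grip_width()*88, robot.read_ft_torque())
robot.servo_line([*A,.215],speed=.12)
B=A+np.array([.09,.0]); robot.servo_line([*B,.215],speed=.2); robot.dwell(.3)
im,d,i,T=grab('wrist'); r=hexang(im,d,i,T,A); print(r,robot.read_t())
v,u=r[3].astype(int); save('wA3',np.hstack([cv2.resize(im[v-40:v+40,u-40:u+40],(400,400)),cv2.resize(im,(400,400))]))
E
```

```text
grip 34.486471667837435 [0.02553395 0.12778849 0.00266837]
(((599.9481811523438, 286.927001953125), (52.540260314941406, 66.87150573730469), 1.3136303424835205), array([0.59994818, 0.286927  ]), np.float64(5.14720905605428), array([ 98.43782383, 273.49222798])) 34.8
```

View pics/wA3.png

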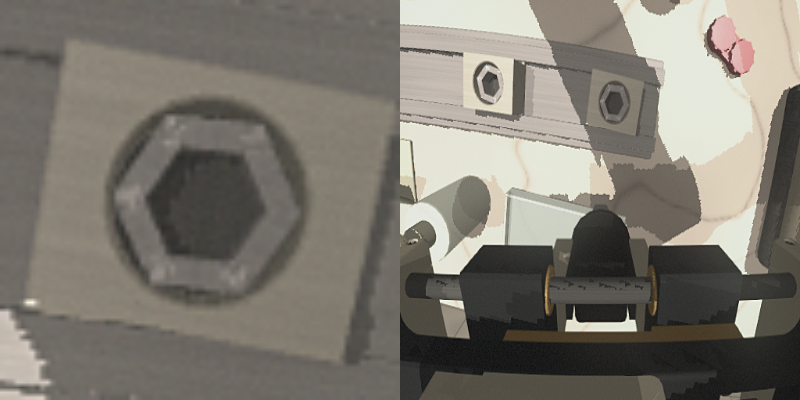

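Screw A's hexagon, at (214,200) in the crop, is now nearly square to the bracket. It could be at its stop or a multiple of 60° short. I'll reinsert and turn, watching grip width and torque.

```bash
cat >> h.py <<'E'
def turn2(xy,z,a,amax,f0,step=3,wl=35.2,tl=.35,speed=.05):
    t0=np.array(robot.read_ft_torque()); log=[]; tot=0
    while tot<amax:
        tot+=step; robot.servo_line([*xy,z],down(a-tot),speed=speed)
        t=(np.array(robot.read_ft_torque())-t0)[2]; w=robot.read_grip_width()*88; f=F()-f0
        log.append((tot,round(float(t),2),round(w,1),*[int(x) for x in f.round()]))
        if w>wl or abs(t)>tl or np.linalg.norm(f)>25: break
    return a-tot,log
E
python3 - <<'E'
from h import *
S=np.array([.6003,.2870]); a=95.5; K=np.array([0,0])
robot.servo_line([*S,.215],down(a),speed=.2); robot.servo_line([*S,.14],speed=.12); robot.dwell(.2); f0=F()
z,f=lower(S,a,.14,.1135,f0,step=.003); print(z,f,robot.read_grip_width()*88)
if z<.12:
    a,log=turn2(S,z,a,60,f0); print(a,log)
print(robot.read_t(),robot.read_qpos()[5])
E
```

```text
0.1135 [-2.  -0.4  1.8] 33.945228491441874Traceback (most recent call last):
  File "<stdin>", line 6, in <module>
  File "h.py", line 60, in turn2
    tot+=step; robot.servo_line([*xy,z],down(a-tot),speed=speed)
               ~~~~~~~~~~~~~~~~^^^^^^^^^^^^^^^^^^^^^^^^^^^^^^^^^
rig.Unreachable: the arm cannot follow that straight line within its joint ranges
```

```bash
python3 - <<'E'
from h import *
S=np.array([.6003,.2870]); print(np.round(robot.read_qpos(),1),np.round(robot.read_position(),4),np.round(robot.read_tcp_rot(),3).tolist())
for t in (95.5,94,92.5,90): print(t,robot.ik([*S,.1135],down(t)))
E
```

```text
[ 4.230e+01  2.450e+01 -8.800e+00 -1.000e-01 -5.660e+01 -1.717e+02] [0.6003 0.288  0.1137] [[-0.773, 0.635, 0.001], [0.635, 0.773, 0.002], [0.001, 0.002, -1.0]]
95.5 [  42.30581931   24.52288531   -8.7867311     0.          -56.69038358
 -126.80581931]
94 [  42.30581931   24.52288531   -8.7867311     0.          -56.69038358
 -128.30581931]
92.5 [  42.30581931   24.52288531   -8.7867311     0.          -56.69038358
 -129.80581931]
90 [  42.30581931   24.52288531   -8.7867311     0.          -56.69038358
 -132.30581931]
```

```bash
python3 - <<'E'
from h import *
S=np.array([.6003,.2870]); print(robot.read_grip_width()*88,robot.read_ft_torque(),F())
robot.move_gripper(.75); robot.servo_line([*S,.19],speed=.15)
robot.goto([*S,.19],down(-129.4)); robot.servo_line([*S,.1135],speed=.15); f0=F(); robot.move_gripper(0); print(robot.read_grip_width()*88)
a,log=turn2(S,.1135,-129.4,171,f0,step=3,speed=.1); print(a,log,robot.read_t())
E
```

```text
33.64978389481526 [ 1.18284026  1.84413743 -0.10630728] [-4.08632331  2.73012233  1.51977001]
35.94414122762053
-132.4 [(3, -0.05, 35.8, 0, -1, 3)] 47.9417
```

```bash
python3 - <<'E'
from h import *
S=np.array([.6003,.2870]); f0=F()
a,log=turn2(S,.1135,-132.4,60,f0,step=3,speed=.1,wl=37.5,tl=.5); print(a,log,robot.read_t())
E
```

```text
-192.4 [(3, -0.01, 36.3, -1, 0, 1), (6, -0.03, 35.6, -1, 1, 2), (9, -0.0, 36.0, 0, 0, 2), (12, 0.01, 35.9, 0, 0, 3), (15, 0.04, 36.0, 1, 1, 2), (18, 0.05, 35.9, 1, 2, 2), (21, 0.04, 35.8, 1, 2, 2), (24, 0.06, 34.9, 2, 2, 2), (27, 0.04, 34.4, 3, 0, 2), (30, 0.08, 34.0, 5, 0, 1), (33, 0.12, 34.1, 6, 1, 1), (36, 0.14, 34.1, 4, 1, 2), (39, 0.19, 34.0, 5, 0, 2), (42, -0.11, 34.0, 5, 1, 1), (45, -0.08, 34.0, 5, 0, 2), (48, -0.06, 33.9, 5, 1, 1), (51, -0.13, 33.9, 5, 1, 1), (54, -0.14, 33.7, 5, 0, 1), (57, -0.12, 34.2, 5, 0, 2), (60, -0.06, 34.0, 5, 0, 2)] 52.9417
```

```bash
cat >> h.py <<'E'
def gripang(A,zt=.152,name=None):
    im,d,i,T=grab('wrist'); P=cloud(d,i,T); z=P[...,2]
    m=(abs(z-zt)<.008)&(np.hypot(P[...,0]-A[0],P[...,1]-A[1])<.04)
    m=cv2.morphologyEx(m.astype(np.uint8),cv2.MORPH_OPEN,np.ones((3,3),np.uint8))
    n,l,s,c=cv2.connectedComponentsWithStats(m); k=1+s[1:,4].argmax()
    zz=np.median(z[l==k]); r=cv2.minAreaRect((onplane(i,T,np.argwhere(l==k)[:,::-1],zz)[:,:2]*1000).astype(np.float32))
    if name: save(name,cv2.resize(im[90:270,130:380],None,fx=3,fy=3))
    return np.round(r[0],1),np.round(r[1],1),round(r[2],1),round(float(zz),4)
E
python3 - <<'E'
from h import *
S=np.array([.6003,.2870])
robot.move_gripper(.75); robot.servo_line([*S,.27],down(-192.4),speed=.2); robot.dwell(.2); print(gripang(S,name='g1'),hexang.__name__)
robot.goto([*S,.27],down(100)); robot.dwell(.2); print(gripang(S,name='g2'),robot.read_t())
ims=[cv2.imread(f'pics/g{k}.png') for k in(1,2)]; cv2.imwrite('pics/g.png',cv2.resize(np.hstack(ims),(800,290)))
E
```

```text
(array([600.2, 285.5]), array([35. , 33.6]), 72.0, 0.1527) hexang
(array([599.3, 286.5]), array([34. , 34.8]), 72.2, 0.1526) 56.2167
```

View pics/g.png

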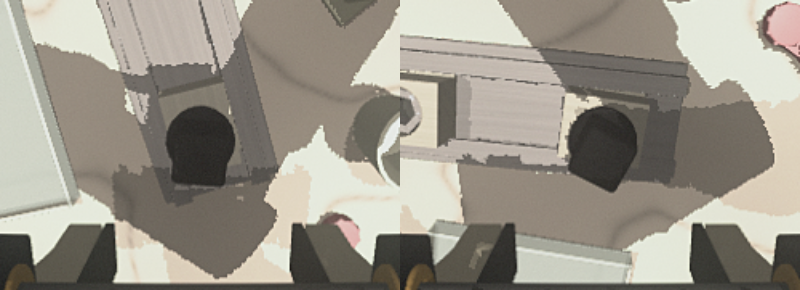

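The hexagon has ±8° of play and the torque jumps every 60° at a half-flat offset. So screw A had reached its stop after about 170° and I then overturned it (to be confirmed later by view). The key reads 72° now. I'll take it to B and turn about 186°.

```bash
python3 - <<'E'
from h import *
S=np.array([.5998,.2865]); a=-17.9
robot.goto([*S,.2],down(a)); robot.servo_line([*S,.1135],speed=.15); robot.move_gripper(0); print(robot.read_grip_width()*88)
robot.servo_line([*S,.215],speed=.15)
B=np.array([.613,.1228]); a=-39
robot.goto([*B,.215],down(a)); robot.servo_line([*B,.14],speed=.12); robot.dwell(.2); f0=F()
z,f=lower(B,a,.14,.1135,f0,step=.003); print(z,f)
if z<.12:
    a,log=turn2(B,z,a,188,f0,step=4,speed=.1,wl=38,tl=.6); print(a,log)
print(robot.read_t(),robot.read_qpos()[5])
E
```

```text
34.03774662228959
0.1135 [ 0.8 -1.   4.1]
-227 [(4, -0.05, 33.8, 3, -3, 3), (8, -0.04, 34.3, 3, -4, 4), (12, -0.02, 34.1, 4, -3, 3), (16, -0.07, 34.2, 3, -3, 5), (20, -0.04, 33.6, 4, -4, 5), (24, -0.01, 34.0, 3, -3, 5), (28, -0.01, 33.8, 4, -3, 5), (32, 0.02, 34.0, 4, -3, 7), (36, 0.01, 34.0, 3, -2, 8), (40, -0.04, 34.2, 4, -3, 7), (44, 0.03, 34.2, 4, -2, 7), (48, -0.02, 34.2, 4, -2, 6), (52, -0.02, 33.6, 3, -2, 7), (56, 0.01, 34.0, 3, -1, 7), (60, 0.05, 34.2, 3, -1, 7), (64, 0.0, 33.9, 4, -1, 7), (68, -0.04, 34.3, 3, -1, 7), (72, 0.01, 34.0, 3, -1, 8), (76, -0.03, 33.8, 3, 0, 7), (80, 0.03, 33.8, 4, 0, 8), (84, -0.02, 34.0, 4, 1, 7), (88, 0.05, 34.0, 5, 0, 8), (92, -0.03, 34.2, 4, 2, 7), (96, -0.0, 34.0, 5, 1, 7), (100, -0.0, 33.7, 5, 1, 7), (104, 0.06, 34.0, 4, 3, 6), (108, 0.02, 34.3, 4, 2, 6), (112, 0.01, 33.9, 4, 1, 7), (116, 0.0, 33.9, 5, 1, 6), (120, -0.01, 34.0, 5, 1, 6), (124, 0.03, 33.9, 5, 2, 6), (128, -0.01, 33.8, 6, 2, 4), (132, 0.03, 34.1, 6, 1, 6), (136, -0.01, 34.1, 6, 1, 5), (140, 0.06, 34.1, 6, 0, 5), (144, 0.02, 34.0, 7, 1, 4), (148, -0.02, 34.2, 7, 1, 5), (152, -0.07, 33.8, 7, 1, 5), (156, -0.02, 34.0, 7, 0, 4), (160, -0.03, 34.1, 8, 0, 4), (164, 0.06, 34.1, 8, 1, 3), (168, 0.02, 33.9, 8, -1, 4), (172, 0.02, 33.6, 8, 0, 4), (176, 0.02, 33.6, 9, 0, 4), (180, -0.01, 34.1, 7, -1, 5), (184, 0.01, 33.9, 6, 0, 5), (188, 0.05, 34.1, 5, 1, 6)]
77.575 -75.94202429253704
```

```bash
python3 - <<'E'
from h import *
B=np.array([.613,.1228]); f0=F()
a,log=turn2(B,.1135,-227,45,f0,step=3,speed=.1,wl=38,tl=.6); print(a,log)
robot.dwell(.2); print(robot.read_t(),robot.read_qpos()[5],robot.read_ft_torque())
E
```

```text
-272 [(3, -0.01, 34.1, 0, -1, -1), (6, -0.09, 33.9, 0, -1, -1), (9, -0.23, 34.1, 1, -1, 0), (12, -0.21, 34.1, 1, -1, -1), (15, -0.17, 34.2, 0, -1, 0), (18, -0.26, 34.3, 2, -2, 0), (21, -0.2, 34.3, 2, -2, -1), (24, -0.22, 33.8, 1, -2, -1), (27, -0.24, 33.9, 1, -1, -1), (30, -0.16, 34.0, 0, -2, 0), (33, -0.16, 33.7, -1, -2, 1), (36, -0.11, 34.0, 0, -1, 2), (39, -0.09, 34.1, -1, -1, 1), (42, -0.08, 34.2, -1, -2, 1), (45, -0.09, 33.7, 0, -1, -1)]
81.525 -120.91946686699286 [-0.52269083 -2.60175526  0.00311075]
```

```bash
python3 - <<'E'
from h import *
B=np.array([.613,.1228]); A=np.array([.600,.287])
robot.servo_line([*B,.25],down(-272),speed=.15)
robot.servo_line([.69,.20,.26],down(-272),speed=.2); robot.dwell(.3)
im,d,i,T=grab('wrist'); out=[]
for c in (A,B):
    r=hexang(im,d,i,T,c); print(np.round(r[1],4),r[0][1:],r[2],r[3])
    v,u=r[3].astype(int); v=max(v,40); out.append(cv2.resize(im[v-40:v+40,u-40:u+40],(400,400),interpolation=cv2.INTER_CUBIC))
save('wAB',np.hstack(out)); print(robot.read_t())
E
```

```text
[0.6003 0.2868] ((53.041690826416016, 66.80152893066406), 1.3974758386611938) 5.888929045186995 [ 94.77777778 327.26936027]
[0.6121 0.1232] ((52.22126770019531, 67.9948959350586), 0.7696546912193298) 6.687721658426504 [110.13235294 190.75735294]
83.6333
```

View pics/wAB.png

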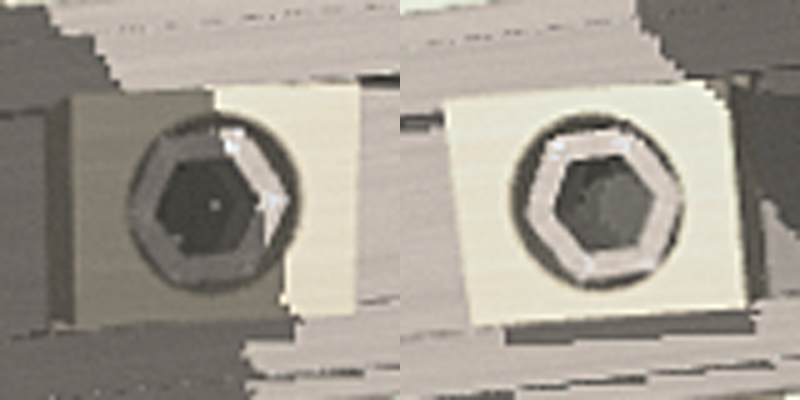

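Both hexagons, at (210,200) and (605,203), sit at the same angle to their brackets. A stayed unchanged through over 100° of further turning, so both are at the stop. I'll hang the key now.

```bash
python3 - <<'E'
from h import *
a=-272
robot.goto([*KEY,.22],down(a)); robot.servo_line([*KEY,.165],speed=.15); robot.dwell(.2); f0=F()
z,f=lower(KEY,a,.165,G,f0,step=.006,fmax=5); print(z,f)
if z<.1:
    robot.move_gripper(.7); robot.servo_line([*KEY,.27],speed=.15); robot.goto([*KEY,.27],down(100)); robot.dwell(.2); print(gripang(KEY,.132))
# look at scanner
robot.goto([.45,-.10,.25],down(100)); robot.dwell(.3)
im,d,i,T=grab('wrist'); np.savez('wS.npz',im=im,d=d,T=T); save('wS',im,1.4); print(robot.read_t())
E
```

```text
0.093 [ 2.8 -2.3  6.1]
(array([440.2, 174.7]), array([33.7, 34.7]), 87.9, 0.1327)
93.55
```

View pics/wS.png

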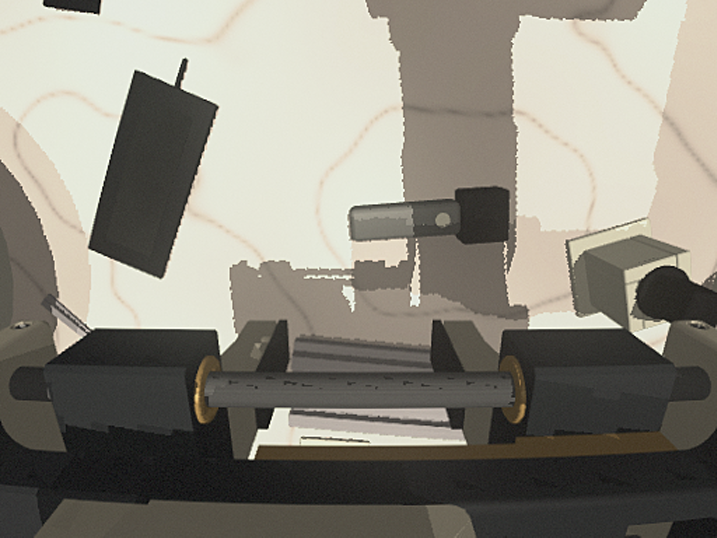

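Key hangs in its stand at (440,175) mm. In this wrist view the scanner's handle is at (405,220) and its head at (482,213); the large pad with the cable is at (155,175). I'll measure both, then take a tilted view of the tag.

```bash
cat >> h.py <<'E'
def scanpose(P,T,i,c=(.44,-.1),R=.13):
    z=P[...,2]; near=np.hypot(P[...,0]-c[0],P[...,1]-c[1])<R
    o=[]
    for lo,hi,zt in ((.022,.0322,.03),(.0322,.042,.034)):
        pass
    m=((z>.02)&(z<.045)&near).astype(np.uint8); n,l,s,cc=cv2.connectedComponentsWithStats(m); k=1+s[1:,4].argmax()
    W=P[l==k][:,:2]; r=cv2.minAreaRect((W*1000).astype(np.float32)); return l==k,W,r
E
python3 - <<'E'
from h import *
Z=np.load('wS.npz'); i=robot.camera_info('wrist'); T=Z['T']; P=cloud(Z['d'],i,T); im=Z['im']
m,W,r=scanpose(P,T,i); print('scanner',r,m.sum())
c=W.mean(0); ax=np.linalg.svd(W-c,full_matrices=False)[2][0]; u=(W-c)@ax; v=(W-c)@[-ax[1],ax[0]]
wid=[np.ptp(v[(u>b)&(u<=b+.015)]) if ((u>b)&(u<=b+.015)).sum()>5 else 0 for b in np.arange(-.09,.09,.015)]; print('ax',np.degrees(np.arctan2(ax[1],ax[0])),np.round(wid,3),u.min(),u.max())
V=cv2.cvtColor(im,cv2.COLOR_RGB2HSV)[...,2]
for th in (60,75,90):
    mm=((V<th)&(abs(P[...,2])<.016)&(P[...,0]<.6)).astype(np.uint8); mm[:,185:]=0; mm=cv2.morphologyEx(mm,cv2.MORPH_OPEN,np.ones((7,7)))
    n,l,s,_=cv2.connectedComponentsWithStats(mm); k=1+s[1:,4].argmax(); Q=onplane(i,T,np.argwhere(l==k)[:,::-1],.006)[:,:2]*1000
    print('pad',th,cv2.minAreaRect(Q.astype(np.float32)))
t=np.radians(30); y=np.array([0,1.,0]); z=np.array([np.sin(t),0,-np.cos(t)]); Rm=np.c_[np.cross(y,z),y,z]
robot.goto([.45,-.25,.26],Rm); robot.dwell(.3)
im,d,i,T=grab('wrist'); np.savez('wT.npz',im=im,d=d,T=T); save('wT',im,1.4)
P=cloud(d,i,T); q=P[(P[...,0]>.62)&(P[...,0]<.71)&(P[...,1]>-.32)&(P[...,1]<-.2)&(P[...,2]>.02)&(P[...,2]<.127)]
print(len(q),q.min(0),q.max(0)); A=np.c_[q[:,1:],np.ones(len(q))]; s=np.linalg.lstsq(A,q[:,0],rcond=None)[0]; e=q[:,0]-A@s; k=abs(e)<.004; s=np.linalg.lstsq(A[k],q[k,0],rcond=None)[0]
print('x = ',s,'yaw',np.degrees(np.arctan2(-s[0],1)),'y range',q[k].min(0),q[k].max(0),k.mean(),np.median(q[k],0),robot.read_t())
E
```

```text
scanner ((426.6560363769531, -41.60613250732422), (51.01935958862305, 139.90150451660156), 15.157838821411133) 2972
ax 104.80589465779339 [0.028 0.032 0.032 0.032 0.032 0.032 0.032 0.048 0.051 0.051 0.049 0.   ] -0.07706656847931365 0.06279034193730662
pad 60 ((455.1514587402344, -354.9312438964844), (16.135622024536133, 107.91928100585938), 76.46551513671875)
pad 75 ((436.28240966796875, -314.73077392578125), (85.42385864257812, 189.21434020996094), 75.90736389160156)
pad 90 ((436.117919921875, -314.65203857421875), (85.51091766357422, 189.88941955566406), 75.86141967773438)
2694 [ 0.65818257 -0.3037913   0.02000478] [ 0.67166304 -0.22432423  0.12696748]
x =  [ 0.13131527 -0.01001618  0.69975645] yaw -7.481006819675097 y range [ 0.65818257 -0.3037913   0.02000478] [ 0.67166304 -0.22432423  0.12696748] 1.0 [ 0.66421371 -0.26453685  0.08029783] 94.55
```

View pics/wT.png

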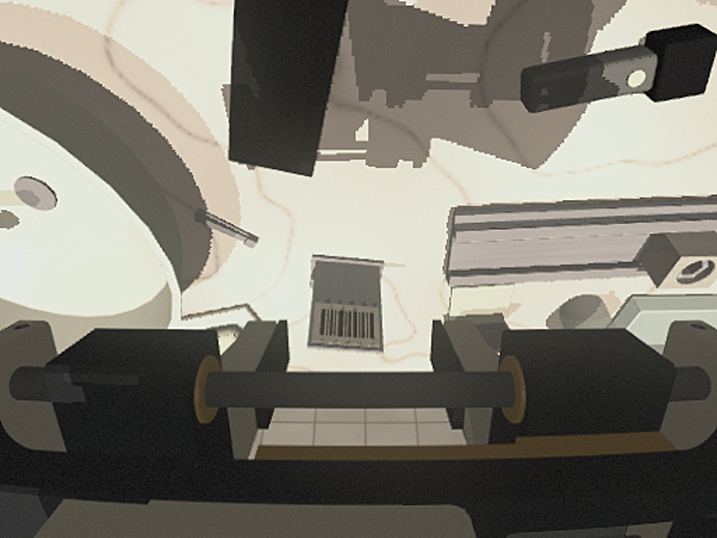

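The tag is confirmed by its barcode label at (350,325), and the pad measures 190 x 85 mm, which matches the one meant. Next I'll check the scanner's pose again, grasp it and scan.

```bash
python3 - <<'E'
from h import *
robot.goto([.45,-.09,.25],down(100)); robot.dwell(.2)
im,d,i,T=grab('wrist'); P=cloud(d,i,T); m,W,r=scanpose(P,T,i,(.427,-.042))
c=W.mean(0); ax=np.linalg.svd(W-c,full_matrices=False)[2][0]
if ax[1]<0: ax=-ax
n=np.array([-ax[1],ax[0]]); u=(W-c)@ax; v=(W-c)@n
h=u>u.max()-.04; print('head',np.ptp(v[h]),'tail',np.ptp(v[u<0]))
t=u<.0; 
# axis from handle + head midlines
vm=(np.percentile(v[h],1)+np.percentile(v[h],99))/2; vt=(np.percentile(v[t],1)+np.percentile(v[t],99))/2
da=np.arctan2(vm-vt,(u[h].max()+u[h].min())/2-(u[t].max()+u[t].min())/2)
th=np.degrees(np.arctan2(ax[1],ax[0])+da); o=c+ax*(u.max()-.075)+n*(vt+vm)/2
print('th',th,'o',o,u.min(),u.max())
axx=np.array([np.cos(np.radians(th)),np.sin(np.radians(th))]); g=o+axx*.003; a=th-90-180
robot.goto([*g,.12],down(a)); robot.servo_line([*g,.006],speed=.1); robot.move_gripper(0)
print('grip',robot.read_grip_width()*88,robot.read_finger_force(),a,robot.read_t())
robot.servo_line([*g,.16],speed=.12)
s=-7.5; tc=np.array([.6641,-.264]); xs=np.array([np.cos(np.radians(s)),np.sin(np.radians(s))]); p=tc-xs*(.135-.003)
robot.goto([*p,.16],down(s-270)); robot.servo_line([*p,.087],speed=.1)
print(robot.read_grip_width()*88,robot.read_t()); robot.dwell(.3)
im,d,i,T=grab('scene'); np.savez('sc2.npz',im=im,d=d,T=T); im2,*_=grab('wrist')
save('scan',np.hstack([cv2.resize(im[180:380,120:280],(400,500)),cv2.resize(im2,(400,500))]))
E
```

```text
head 0.050740857704676054 tail 0.03249694349908641
th 104.79200227896933 o [ 0.42392348 -0.03501121] -0.08319537315947127 0.0688625341225578
grip 31.897294547237976 29.997762143611908 -165.20799772103067 98.7083
31.338499233301853 102.3417
```

View pics/scan.png

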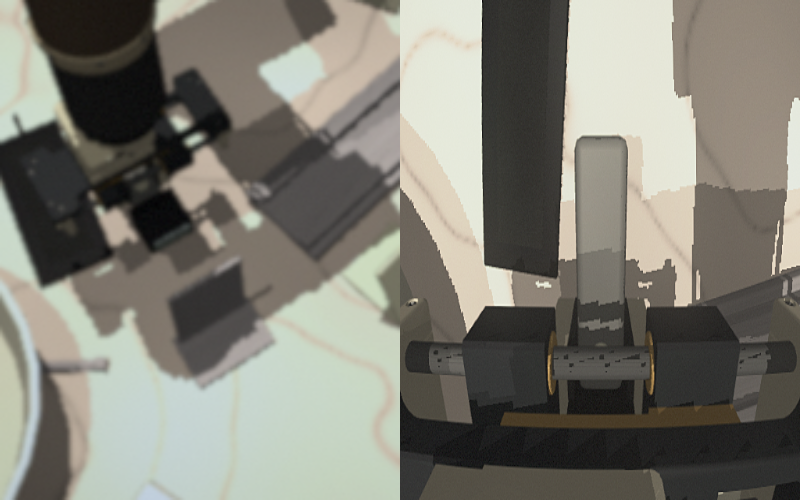

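The scanner is held with its head pointing at the label, about 6 cm away. I'll check the head's height by depth, dwell, then place it.

```bash
python3 - <<'E'
from h import *
Z=np.load('sc2.npz'); P=cloud(Z['d'],robot.camera_info('scene'),Z['T'])
s=-7.5; tc=np.array([.6641,-.264]); R=np.array([[np.cos(np.radians(s)),-np.sin(np.radians(s))],[np.sin(np.radians(s)),np.cos(np.radians(s))]])
L=(P[...,:2]-tc)@R; k=(L[...,0]>-.12)&(L[...,0]<-.03)&(abs(L[...,1])<.05)&(P[...,2]>.06)&(P[...,2]<.16)
top=k&(P[...,2]>.105); q=np.c_[L[top],P[...,2][top]]
print('top x',np.percentile(q[:,0],[1,99]),'y',np.percentile(q[:,1],[1,99]),'z',np.percentile(q[:,2],[5,50,95]))
A=np.c_[q[:,:2],np.ones(len(q))]; print('slope',np.linalg.lstsq(A,q[:,2],rcond=None)[0])
robot.dwell(2.3)
p=np.array(robot.read_position()); print(p)
robot.servo_line([p[0]-.09,p[1]-.01,.16],speed=.12)
yaw=-14.1; pc=np.array([.4362,-.3147]); g=pc+.003*np.array([np.cos(np.radians(yaw)),np.sin(np.radians(yaw))])
robot.goto([*g,.1],down(yaw-270)); robot.servo_line([*g,.03],speed=.1); robot.dwell(.2); f0=F()
z=.03
while z>.0125:
    z-=.0015; robot.servo_line([*g,z],speed=.03)
    if (F()-f0)[2]>4: break
print('z',z,F()-f0); robot.move_gripper(.75); robot.servo_line([*g,.2],speed=.12)
robot.servo_line([g[0]+.03,g[1],.27],down(-250),speed=.2); robot.dwell(.3)
im,d,i,T=grab('wrist'); save('fin',im); m,W,r=scanpose(cloud(d,i,T),T,i,pc,.13); print(r); im,d,i,T=grab('top'); save('fin2',im)
cv2.imwrite('pics/f.png',np.hstack([cv2.resize(cv2.imread(f'pics/{n}.png'),(400,300)) for n in('fin','fin2')])); print(robot.read_t())
E
```

```text
top x [-0.11858095 -0.06170977] y [-0.02746391  0.03152296] z [0.10712512 0.11304412 0.11767804]
slope [-0.05370744  0.0001111   0.10986171]
[ 0.53323475 -0.24677231  0.08700376]
z 0.011999999999999988 [-0.05634045  1.04627078  3.36968086]
((433.69158935546875, -314.36199951171875), (50.08332824707031, 152.23196411132812), 75.8623275756836)
114.275
```

View pics/f.png

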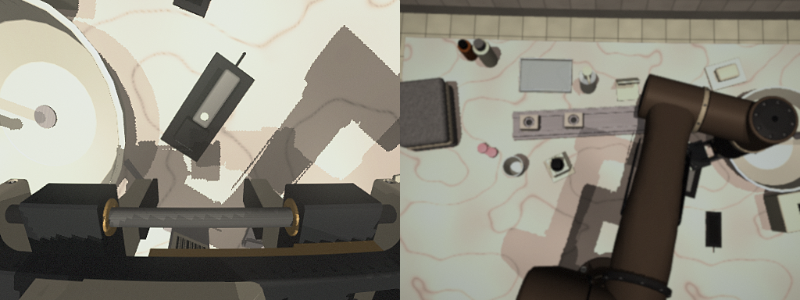

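The scanner lies on the pad at (205,110) in the left panel, within 3 mm of centre. Before handing in I'll check both screws' angles once more, from the same viewpoint as at the start.

```bash
python3 - <<'E'
from h import *
for c in ((.605,.291),(.613,.124)):
    robot.goto([*c,.22],down(100)); robot.dwell(.3); im,d,i,T=grab('wrist'); r=hexang(im,d,i,T,np.array([.6,.287]) if c[1]>.2 else np.array([.613,.123])); print(r)
    P=cloud(d,i,T); q=P[(P[...,2]>.064)&(P[...,2]<.1)&(np.hypot(P[...,0]-r[1][0],P[...,1]-r[1][1])<.06)]
robot.goto(KEY.tolist()+[.27],down(100)); robot.dwell(.2); print(gripang(KEY,.132),robot.read_t())
E
```

```text
(((600.113037109375, 286.71673583984375), (53.405967712402344, 66.2437744140625), 1.3645949363708496), array([0.60011304, 0.28671674]), np.float64(5.347160703142723), array([174.18644068, 253.76271186]))
(((612.2017211914062, 122.88468170166016), (53.487586975097656, 66.15997314453125), 1.3008837699890137), array([0.61220172, 0.12288468]), np.float64(7.068848841038644), array([178.24914676, 254.73037543]))
(array([440.2, 174.8]), array([33.7, 35. ]), 88.0, 0.1327) 118.925
```

The brackets have turned 2.5° clockwise within the slot's play, as expected at the stop. B's margin is thin, though, so I'll fit the hexagons more accurately from closer, from two yaws each.

```bash
cat >> h.py <<'E'
from scipy.optimize import least_squares
def hexfit(c,yaw,h=.15):
    robot.goto([*c,h],down(yaw)); robot.dwell(.3); im,d,i,T=grab('wrist'); P=cloud(d,i,T); z=P[...,2]
    m=(abs(z-.0705)<.005)&(np.hypot(P[...,0]-c[0],P[...,1]-c[1])<.06)
    blk=cv2.minAreaRect((onplane(i,T,np.argwhere(m)[:,::-1],.07)[:,:2]*1000).astype(np.float32))
    v,u=np.mgrid[:384,:512]; W=onplane(i,T,np.c_[u.ravel(),v.ravel()],.062).reshape(384,512,3)
    m=((z<.0595)&(np.hypot(W[...,0]-c[0],W[...,1]-c[1])<.0145)).astype(np.uint8)
    # subpixel-ish contour of an enlarged, smoothed mask
    M=cv2.GaussianBlur(cv2.resize(m*255,None,fx=4,fy=4,interpolation=cv2.INTER_NEAREST),(0,0),3)
    k=max(cv2.findContours((M>127).astype(np.uint8),cv2.RETR_EXTERNAL,cv2.CHAIN_APPROX_NONE)[0],key=cv2.contourArea)[:,0]
    p=(onplane(i,T,(k+.5)/4-.5,.062)[:,:2]-c)*1000
    def res(x):
        q=p-x[:2]; f=np.arctan2(q[:,1],q[:,0])-x[3]; f=(f+np.pi/6)%(np.pi/3)-np.pi/6
        return np.hypot(*q.T)*np.cos(f)-x[2]
    best=min((least_squares(res,[0,0,11,t],loss='soft_l1',f_scale=.3) for t in np.radians([0,15,30,45])),key=lambda s:s.cost)
    return round(blk[2],1),np.round(blk[1],1),'hex c',best.x[:3].round(2),'normal',round(np.degrees(best.x[3])%60,1),'cost',round(best.cost,2),len(p)
E
python3 - <<'E'
from h import *
for c in (np.array([.6001,.2868]),np.array([.6123,.1229])):
    for y in (100,130,70): print(hexfit(c,y))
print(robot.read_t())
E
```

```text
(1.4, array([53.6, 66.3]), 'hex c', array([ 0.07, -0.15, 10.5 ]), 'normal', np.float64(5.6), 'cost', np.float64(4.74), 280)
(1.3, array([53.2, 66.8]), 'hex c', array([ 0.27, -0.18, 10.49]), 'normal', np.float64(5.5), 'cost', np.float64(5.89), 288)
(1.3, array([53.6, 66.3]), 'hex c', array([-0.07, -0.19, 10.46]), 'normal', np.float64(4.3), 'cost', np.float64(8.08), 282)
(1.4, array([53.6, 66.3]), 'hex c', array([-0.04, -0.25, 10.44]), 'normal', np.float64(7.2), 'cost', np.float64(3.91), 278)
(1.3, array([53.2, 66.8]), 'hex c', array([ 0.03, -0.26, 10.46]), 'normal', np.float64(6.1), 'cost', np.float64(8.19), 286)
(1.3, array([53.6, 66.3]), 'hex c', array([-0.14, -0.22, 10.48]), 'normal', np.float64(4.5), 'cost', np.float64(6.45), 282)
125.7833
```

```bash
python3 - <<'E'
from h import *
p=robot.read_position(); robot.servo_line([p[0],p[1],.3],speed=.2); robot.dwell(.5); print(robot.job_done(),robot.read_t())
E
```

```text
the job is handed in; nothing more can be done
the job is handed in; nothing more can be done
```

I handed the job in, with no verdict returned: both screws measure about 175–176° (170.7° needed; no joint reading, so each screw's last 60° is inferred from its turning), the key hangs in its stand, the label was scanned from about 6 cm, and the scanner lies within 3 mm of the pad's centre.

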